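# Clamp a power module in the assembly vice and seat its plug

## Task

Slide the vice's jaw up until the power module is held squarely between jaw and fence with no gap, and turn the clamp knob clockwise to its stop so that the jaw is locked there. Only then press the terminal plug that stands proud on the module straight down until it is fully home, level with its neighbours. Leave the tools and stock around the vice where they are.

Things in the scene. Friction and masses are not known exactly. Their poses are not given: they have to be found in the camera images.
- fixture: assembly vice fixed to the bench: aluminium plate 170 (x) x 310 (y) x 12 mm, from y = -180 to +130 mm. Origin on the bench, z up. At its +y end stands the fixed fence, 150 mm (x) wide, 18 mm thick, top 58 mm above the bench, its clamping face at y = +100 mm looking to -y. A jaw on a carriage slides along y towards it.
- carriage (a joint): how far the jaw has slid towards the fence (fixture +y), m, 0 to 0.13. Jaw face is at fixture y = -65 mm + this, so the 75 mm wide module is clamped, touching both, at about 0.090. Starts at 0 to 0.03. About 2 N of drag while the knob is loose; pushing the module along the plate takes 2 to 5 N more. Locked by the knob.
- jaw_face (a point): middle of the jaw's clamping face, 32 mm above the bench; axes as the fixture's (+y towards fence). The jaw plate is 130 mm (x) wide, 14 mm thick, top 49 mm above the bench; behind it the carriage block, 90 (x) x 56 (y) mm, top 43 mm above the bench, carries the knob.
- knob (a joint): turn of the clamp knob, rad, 0 to 1.3, grows clockwise seen from above. Starts loose at 0 to 0.25. The brake bites from about 0.85 (it turns at 0.12 N m loose, up to about 0.3 N m tight); 1.3 is the stop, fully tight. It stays where it is left.
- knob_grip (a point): grip point of the black clamp knob on the carriage, on its vertical axis 42 mm behind the jaw face, 88 mm above the bench. An upright bar 46 long x 14 thick x 30 mm high, top 11 mm above this point, on a 40 mm round flange 18 mm below it. Site x runs along the bar, y across it (pinch along y); turns with the knob. At knob = 0 the bar's x is 0.65 rad anticlockwise of fixture x.
- module: loose grey power module, 120 (x) x 75 (y) x 48 mm high, about 0.45 kg, on the base plate between jaw and fence, a little askew, gaps on both sides. Origin: centre of its underside, 12 mm above the bench. On top three black plugs, each 32 (x) x 24 (y) mm, at x = -39, 0, +39 mm; the first two are home, tops 65 mm above the underside. Clamped, its origin is at fixture y = +62.5 mm.
- plug (a joint): how far the plug at module x = +39 mm has been pressed down, m, 0 to 0.009. Starts at 0 to 0.003, standing 9 to 6 mm above its neighbours; 0.009 is fully home and level with them. It moves under about 7 N plus its drag, has no spring and stays where it is left.
- plug_top (a point): centre of the top face of the proud plug, axes as the module's. 74 mm above the module's underside at joint 0, 65 mm when home.
- screwdriver: screwdriver lying on the bench beside the vice, about 200 mm long; leave alone. Origin under its middle.
- stock_bin: open blue stock bin, 130 x 100 x 55 mm, on the bench beside the vice; leave alone. Origin at the centre of its underside.
- jar: small white jar, 48 mm across, 60 mm high, standing on the bench beside the vice; leave alone. Origin at the centre of its underside.
Mind the look-alikes: they are no part of the job. There is more than one size of the module; the one meant has the size given above.

How it is judged (in metres and radians):
On the way, in this order (a step that is already met when the one before it is completed fails the run):
1. the jaw has pushed the module square against the fence, no gap over 2.5 mm (value of joint carriage above 0.0875 m and y of module in the frame of fixture above 0.06 m and angle between the x axis of module and the x axis of fixture, either way round below 0.035 rad), for 0.1 s.
2. the knob is turned tight with the module still held (value of joint knob above 1.15 rad and value of joint carriage above 0.0875 m and y of module in the frame of fixture above 0.06 m), for 0.1 s.
3. the proud plug is pressed home (value of joint plug above 0.0075 m), for 0.1 s.
At the end, for the whole second after the job is handed in: The module stands flat on the plate, square (within 2 degrees) between jaw and fence with no gap over 2.5 mm; the knob is turned to at least 1.15 of its 1.3 rad; the plug is down to within 1.5 mm of fully home; all at rest (all of step 2 and z of module in the frame of fixture below 0.015 m and angle between the x axis of module and the x axis of fixture, either way round below 0.035 rad and angle between module's own z axis and vertical below 0.035 rad and value of joint plug above 0.0075 m and linear speed of module below 0.01 m/s); the robot touches nothing.
It fails at once if a bystander is moved by more than 25 mm (distance of any of screwdriver, stock_bin, jar from where it was at the start of the episode above 0.025 m).
It fails at once if the plug is pressed down before the jaw is locked (value of joint plug above 0.0065 m and value of joint knob below 1 rad).
It also fails if it takes over 42 s, if anything falls off the work surface, if the arm or the gripper's body presses on something with over 40 N, if the wrist force passes 120 N, or if a joint passes its speed limit or range.

## Robot

A 6-joint arm with a two-finger parallel gripper is mounted at the origin on the work surface. World frame = base frame: x ahead of the robot, y to its left, z up, the work surface at z = 0. Lengths are in mm, angles in degrees, forces in N, time in s.
With the tool pointing down it reaches from about 350 to 850 mm from the base axis. Payload 8.1 kg.
Tool frame: the origin (TCP) lies on the centre line of the jaws, within the pads' length; the fingertips stand 14 mm ahead of it and the grasp point (between the pads) lies 5 mm behind it; z points along the fingers, y is the line along which they close (so a half turn about z gives the same grasp; the last joint's range is limited). The gripper opens to 85 mm and grips with 20 to 120 N. Pads are 22 mm wide; open, the fingers measure 114 mm over their backs; the gripper's body (76 mm by 85 mm) begins 54 mm behind the grasp point. The pads swing forward as they close: fully open they stand 13 mm farther back than shut.
Start: joints at [68.904, 7.471, 85.268, -0, 87.261, -4.893], TCP at [167.405, 576.178, 245.292] pointing down, gripper open.
Joint ranges: [-169.43, 169.43], [-51.17, 129.36], [1.28, 143.12], [-76.62, 256.62], [0, 156.53], [-152.29, 152.29]. Speed limits (degrees/s): [136.94, 136.94, 159.86, 180, 180, 180].

## Interface

Orientations are given as [roll, pitch, yaw] about the fixed x, y, z axes, in that order (R = Rz(yaw) Ry(pitch) Rx(roll)).
In Python, from bench import sense, snapshot, camera_info, hand_in gives the robot as it stands. The module is installed in compiled form; this text tells all that it offers.
- The arm moves only by the tool apply_moves, never from a script. Its argument "deltas" is a list of rows, each a list of 7 numbers: the shift along the tool's x, y, z scaled (see below), then the turn, a rotation vector about the tool's x, y, z scaled (see below), then the opening, from 0 (shut) to 1 (fully open). In form: [[dx, dy, dz, ax, ay, az, claw], ...]. A call has 1 to 8 rows; each row shifts and turns the commanded pose from where the row before left it, along the tool's axes as they then stand; what a row does not reach is not made up. The controller multiplies each number of a shift by 0.03 m and each number of a turn by 0.08 rad. A row lasts 1/8 s, in which the tool goes at most 62.5 mm and 10.7 degrees, less where a joint would pass 70% of its speed; a pose out of reach is approached as far as the arm can. A call with a number of a shift or a turn outside -1 to 1 is refused whole. A call with a gripper value outside its range is refused whole. The fingers move at their own pace and stop on an object; "grip_force" is the grip in N (left out, the last holds). Time passes only in rows, so rows that do not move let the fingers close. It gives the time, the measured TCP pose, the force, the opening and the grip force at its end, in the units of the state.
- sense(): the state, without advancing time (a new reading comes with each control period).
- snapshot(name): name is "side" or "top" or "wrist"; returns the picture (480x640x3 uint8, red, green, blue); there is no depth.
- camera_info(name): a dict with "vertical_fov" (degrees; the focal length in pixels is half the picture's height over the tangent of half this angle, whatever the lens; pixels are square), "cx", "cy" (the principal point, pixels), "k1" (the pictures are not rectified: a ray, as slopes to the right and down, at radius r is drawn at 1 + k1 r^2 times it, then the intrinsics apply), "origin" and "rotation" of the camera in the world; the wrist camera has in their place "tool_from_camera" (4x4, takes a point from camera to tool coordinates, whose origin is the TCP and whose axes are the flange's). Camera axes: x right, y up, looking along -z (the intrinsics and any distortion apply to the point x, -y, -z); pixel columns grow to the right and rows downward; lengths in mm; the calibration is good to about 2 mm. A picture is of the moment at which its call begins: read the wrist's pose just before it. camera_info takes no time and is no camera call.
- hand_in(): hands the job in; it is judged then, once.
The state is a dict: "time": time; "joint_pos": joint angles; "qd": joint speeds; "joint_efforts": joint torques, N m; "tool_pos": TCP position; "tcp_rot": TCP orientation; "ft_force": force on the tool from outside, world axes, zero at the start; "wrist_torque": the same for the moment, N m; "finger_gap": finger opening in mm; "grip_force": force on a finger pad.
Only numpy, scipy, OpenCV 4.12 (cv2) and the standard library are available. Lean on these libraries where they do the work, as an engineer would, in place of code of your own. Each camera call takes 0.05 s, during which the arm holds its last target. There are 200 camera calls.

## Working session

There is one attempt and no reset: what is moved stays moved. The work goes in short steps, Python scripts to look and compute and a tool call to move; the robot and the scene stay as the last step left them, time stands still between calls to the robot, and variables do not carry over. Pictures are saved under pics/ and viewed, at most 11 in all, crops included, and the job is handed in when it is done.

Besides the shell and the picture viewer there is one more tool, called after "Call:" as a command line: name --pt "numbers of a row" for each row, then --argument value for the rest. apply_moves: Moves the arm, as the interface text tells. Its arguments: {"type":"object","properties":{"deltas":{"type":"array"},"grip_force":{"type":"number"}},"required":["deltas"]}

```bash
mkdir -p pics
python3 - <<'E'
from bench import *
import cv2
s=sense();print(s)
for n in("top","side","wrist"):
    print(n,camera_info(n));cv2.imwrite(f"pics/{n}0.png",snapshot(n)[:,:,::-1])
E
```

```text
{'time': 0.0, 'joint_pos': array([ 6.89056341e+01,  7.51509149e+00,  8.53302314e+01,  9.36065929e-04,
        8.72621294e+01, -4.89227049e+00]), 'qd': array([-0.00017608, -0.00805916,  0.03544058, -0.00523291,  0.07727617,
       -0.05049306]), 'joint_efforts': array([-1.56065755e-03, -5.69420886e+01, -5.00536501e+01, -2.17478901e-04,
        1.52846082e-02,  2.68483979e-05]), 'tool_pos': array([167.1881611 , 575.68077876, 244.23546519]), 'tcp_rot': array([-1.79893019e+02, -1.00952992e-02,  1.63797850e+02]), 'ft_force': array([0.0867463 , 0.95045996, 0.20470577]), 'wrist_torque': array([-0.01373774,  0.0575688 ,  0.00953737]), 'grip_force': 0.0, 'finger_gap': 84.99232509409829}
top {'vertical_fov': 43.14596181472946, 'cx': 324.65963505070823, 'cy': 240.19266376626138, 'k1': -0.1816531567961979, 'origin': array([ 244.97168317,  -18.94938074, 1456.38729882]), 'rotation': array([ 10.75784918,   0.71745757, -90.92271188])}
side {'vertical_fov': 56.887821847224316, 'cx': 324.64554566221346, 'cy': 247.09075909129632, 'k1': -0.029544038370043865, 'origin': array([ 445.08389549, -814.55415008,  893.13417768]), 'rotation': array([45.59823464,  0.46748892, -2.74066791])}
wrist {'vertical_fov': 60.53535596934991, 'cx': 323.08636955432286, 'cy': 238.9624329951301, 'k1': -0.06679892316445513, 'tool_from_camera': array([[-2.08317597e-04,  9.56990257e-01,  2.90119984e-01,
         7.30086849e+01],
       [ 9.99998469e-01, -3.04653315e-04,  1.72296829e-03,
         9.98910665e-01],
       [ 1.73724988e-03,  2.90119899e-01, -9.56988728e-01,
        -1.27421551e+02],
       [ 0.00000000e+00,  0.00000000e+00,  0.00000000e+00,
         1.00000000e+00]])}
```

View pics/top0.png

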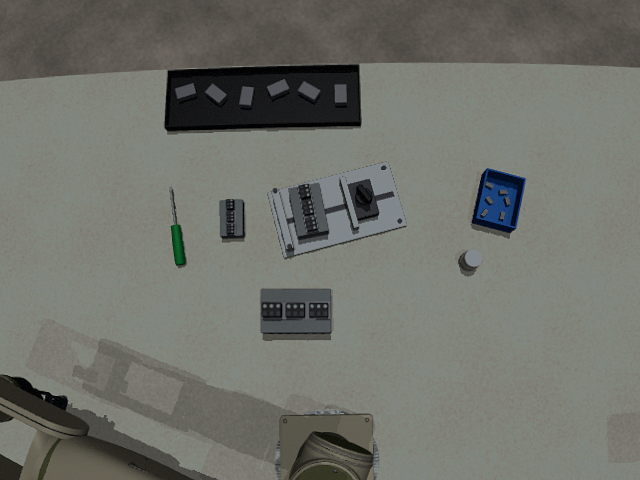

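View pics/side0.png

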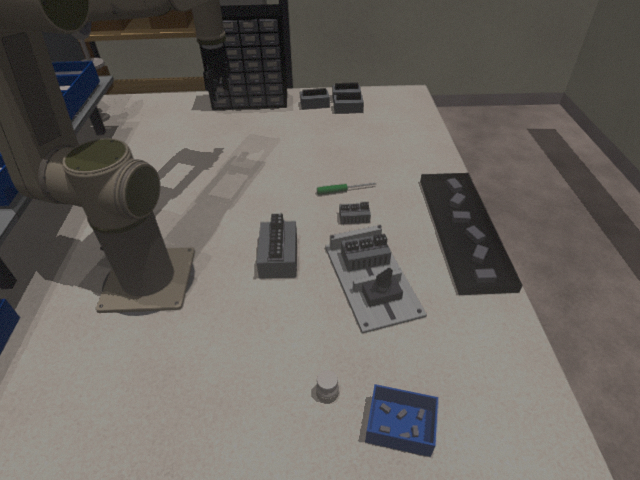

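The top view shows the vice at about (337,210), with the fence at its left end around (281,222) and the knob at (363,197). The screwdriver is at (177,225), the bin at (498,200) and the jar at (470,260). The side view shows the same layout. Next I'll zoom in on the vice.

```bash
cat > h.py <<'E'
import numpy as np,cv2
from scipy.spatial.transform import Rotation as R
from bench import *
def cam(n,s=None):
    c=camera_info(n); f=240/np.tan(np.radians(c['vertical_fov']/2))
    if n=='wrist':
        T=c['tool_from_camera'];Rt=R.from_euler('xyz',s['tcp_rot'],degrees=True).as_matrix()
        return c,f,s['tool_pos']+Rt@T[:3,3],Rt@T[:3,:3]
    return c,f,np.array(c['origin']),R.from_euler('xyz',c['rotation'],degrees=True).as_matrix()
def ray(n,uv,z,s=None):
    c,f,o,M=cam(n,s); K=np.array([[f,0,c['cx']],[0,f,c['cy']],[0,0,1]])
    p=cv2.undistortPoints(np.array(uv,float).reshape(-1,1,2),K,np.array([c['k1'],0,0,0.]))[:,0]
    d=np.c_[p[:,0],-p[:,1],-np.ones(len(p))]@M.T
    return o+d*((z-o[2])/d[:,2])[:,None]
def proj(n,P,s=None):
    c,f,o,M=cam(n,s); q=(np.atleast_2d(P)-o)@M
    x=q[:,0]/-q[:,2];y=-q[:,1]/-q[:,2];k=1+c['k1']*(x*x+y*y)
    return np.c_[c['cx']+f*x*k,c['cy']+f*y*k]
def tool(s): return R.from_euler('xyz',s['tcp_rot'],degrees=True).as_matrix()
E
python3 - <<'E'
from h import *
im=cv2.imread('pics/top0.png');
cv2.imwrite('pics/c1.png',cv2.resize(im[155:265,260:415],None,fx=5,fy=5,interpolation=cv2.INTER_CUBIC))
print(ray('top',[[268,193],[388,164],[407,226],[284,257]],12).round(1))
print(ray('top',[[177,225],[498,200],[470,260]],20).round(0))
E
```

```text
[[ 640.8  132.6   12. ]
 [ 709.9 -166.1   12. ]
 [ 551.2 -206.5   12. ]
 [ 480.2   93.5   12. ]]
[[ 563.  357.   20.]
 [ 611. -435.   20.]
 [ 463. -355.   20.]]
```

View pics/c1.png

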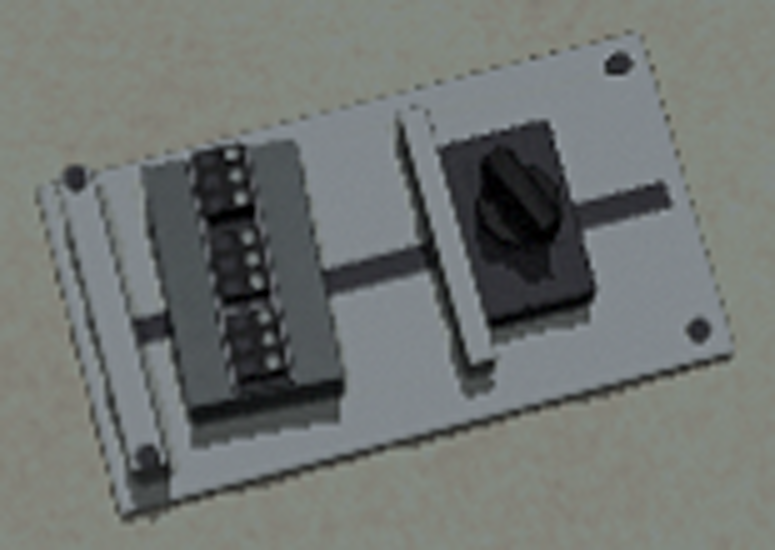

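Call:
apply_moves --pt "-1 -0.83 0 0 0 0 1" --pt "-1 -0.83 0 0 0 0 1" --pt "-1 -0.83 0 0 0 0 1" --pt "-1 -0.83 0 0 0 0 1" --pt "-1 -0.83 0 0 0 0 1" --pt "-1 -0.83 0 0 0 0 1" --pt "-1 -0.83 0 0 0 0 1" --pt "-1 -0.83 0 0 0 0 1"

```text
time: 1.15
tool_pos: [342.7, 316.7, 245.1]
tcp_rot: [-180.0, -0.0, 163.8]
ft_force: [0.2, 0.9, 0.4]
finger_gap: 85.4
grip_force: 0.0
```

Call:
apply_moves --pt "-1 -0.83 0 0 0 0 1" --pt "-1 -0.83 0 0 0 0 1" --pt "-1 -0.83 0 0 0 0 1" --pt "-1 -0.83 0 0 0 0 1" --pt "-1 -0.83 0 0 0 0 1" --pt "-1 -0.83 0 0 0 0 1" --pt "-1 -0.83 0 0 0 0 1" --pt "-1 -0.83 0 0 0 0 1"

```text
time: 2.15
tool_pos: [517.6, 58.5, 245.1]
tcp_rot: [-180.0, -0.0, 163.8]
ft_force: [0.5, 0.4, 0.3]
finger_gap: 85.9
grip_force: 0.0
```

Call:
apply_moves --pt "-1 -0.83 0 0 0 0 1" --pt "-1 -0.83 0 0 0 0 1" --pt "-1 -0.83 0 0 0 0 1" --pt "-1 -0.83 0 0 0 0 1" --pt "0 0 0 0 0 1 1" --pt "0 0 0 0 0 1 1" --pt "0 0 0 0 0 1 1" --pt "0 0 0 0 0 1 1"

```text
time: 3.15
tool_pos: [604.4, -69.5, 244.8]
tcp_rot: [-180.0, -0.0, 145.3]
ft_force: [0.0, -0.2, 0.7]
finger_gap: 85.5
grip_force: 0.0
```

Call:
apply_moves --pt "0 0 0 0 0 1 1" --pt "0 0 0 0 0 1 1" --pt "0 0 0 0 0 1 1" --pt "0 0 0 0 0 1 1" --pt "0 0 0 0 0 1 1" --pt "0 0 0 0 0 1 1" --pt "0 0 0 0 0 1 1" --pt "0 0 0 0 0 1 1"

```text
time: 4.15
tool_pos: [604.4, -69.4, 244.8]
tcp_rot: [-180.0, -0.0, 108.6]
ft_force: [-0.2, 1.1, -0.4]
finger_gap: 84.9
grip_force: 0.0
```

Call:
apply_moves --pt "0 0 0 0 0 1 1" --pt "0 0 0 0 0 1 1" --pt "0 0 0 0 0 1 1" --pt "0 0 0 0 0 1 1" --pt "0 0 0 0 0 1 1" --pt "0 0 0 0 0 1 1" --pt "0 0 0 0 0 1 1" --pt "0 0 0 0 0 1 1"

```text
time: 5.15
tool_pos: [604.4, -69.4, 244.8]
tcp_rot: [-180.0, 0.0, 72.0]
ft_force: [-0.2, 0.7, -0.1]
finger_gap: 85.5
grip_force: 0.0
```

Run:
```python
from h import *
s=sense();im=snapshot('wrist')[:,:,::-1];cv2.imwrite('pics/w1.png',im)
np.save('w1.npy',np.r_[s['tool_pos'],s['tcp_rot']])
print(s['time'],s['tool_pos'],s['tcp_rot'],s['joint_pos'],s['ft_force'])
```

```text
5.15 [604.37610355 -69.43218495 244.80639016] [-1.79951882e+02  4.05019631e-03  7.19699872e+01] [-1.13822749e+01  8.81238324e+00  8.38497217e+01  1.54899989e-03
  8.73861583e+01  6.64766825e+00] [-0.2064987   0.65657726 -0.13154752]
```

View pics/w1.png

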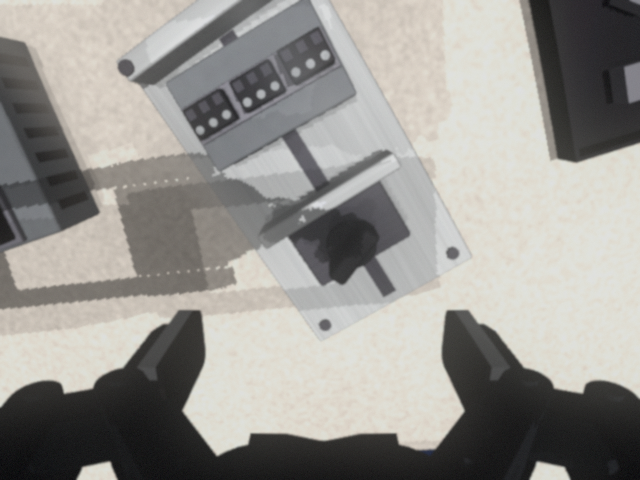

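The wrist view shows the vice with the knob at about (350,245), the jaw from (262,240) to (398,155) and the plugs at (209,115), (258,85) and (306,52). I need a contrast-stretched zoom of the knob and plugs.

Run:
```python
from h import *
im=cv2.imread('pics/w1.png')
g=(255*(im/255.)**0.45).astype(np.uint8)
a=cv2.resize(g[140:300,250:420],(595,560),interpolation=cv2.INTER_CUBIC)
cv2.imwrite('pics/c2.png',a)
v=np.load('w1.npy');s=dict(tool_pos=v[:3],tcp_rot=v[3:])
th=np.radians(13.3);ex=np.array([np.cos(th),np.sin(th),0]);ey=np.array([-ex[1],ex[0],0]);O=np.array([589.8,-12.2,0])
def fx(p):p=p-O;return np.c_[p@ex,p@ey].round(1)
print('plate',fx(ray('wrist',[[320,340],[471,258]],12,s)),'screws',fx(ray('wrist',[[325,325],[453,253]],12,s)))
print('jaw top',fx(ray('wrist',[[398,155],[262,240]],49,s)))
print('top plate',fx(ray('top',[[268,193],[388,164],[407,226],[284,257]],12)))
c=lambda u,v:[260+u/5,155+v/5]
print('top jaw',fx(ray('top',[c(400,110),c(470,365),c(430,108),c(492,358)],49)))
print('top knob',fx(ray('top',[c(517,188)],99)),'mod',fx(ray('top',[c(143,168),c(298,143),c(342,380),c(192,408)],60)))
print('plugs w',fx(ray('wrist',[[209,115],[258,85],[306,52]],80,s)))
```

```text
plate [[ -74.  -177.5]
 [  92.  -177.3]] screws [[ -61.1 -165.8]
 [  79.6 -163.9]]
jaw top [[ 74.5 -51.7]
 [-54.2 -54.3]]
top plate [[  83.   129.2]
 [  81.5 -177.4]
 [ -82.3 -180.2]
 [ -82.3  128.1]]
top jaw [[ 67.7 -49.8]
 [-62.3 -50.4]
 [ 65.  -64.1]
 [-61.6 -61.4]]
top knob [[  3.5 -88.5]] mod [[ 67.2  77.1]
 [ 60.7   2.4]
 [-56.5  10.6]
 [-52.   82.1]]
plugs w [[-26.4  45.4]
 [ 13.2  43.8]
 [ 51.8  44.6]]
```

View pics/c2.png

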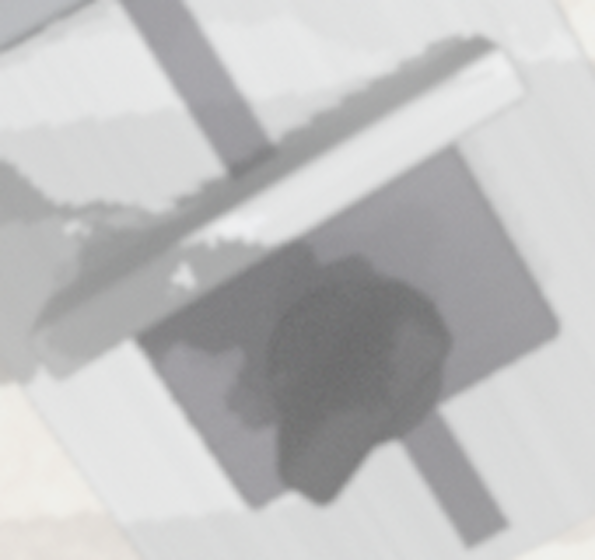

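The zoom shows the bar's near end at roughly (325,495), pointing up and to the right, with the flange around (360,350). The top and wrist views disagree by about 9 mm in fixture x, so I'll use the side camera to decide between them and take more precise corners.

Run:
```python
from h import *
v=np.load('w1.npy');s=dict(tool_pos=v[:3],tcp_rot=v[3:])
# base plate centre / jar / bin not needed; plate corners via quad fit, blue bin as cross-check of top vs side
for n in('top','side'):
    im=cv2.imread(f'pics/{n}0.png');h=cv2.cvtColor(im,cv2.COLOR_BGR2HSV)
    m=cv2.inRange(h,(45,120,40),(75,255,255));k,l,st,c=cv2.connectedComponentsWithStats(m)
    i=1+np.argmax(st[1:,4]);print(n,'green',c[i],ray(n,[c[i]],10).round(1))
im=cv2.imread('pics/side0.png');cv2.imwrite('pics/c3.png',cv2.resize(im[215:335,315:435],None,fx=5,fy=5,interpolation=cv2.INTER_CUBIC))
w=cv2.imread('pics/w1.png')
th=np.radians(13.3);ex=np.array([np.cos(th),np.sin(th),0]);ey=np.array([-ex[1],ex[0],0]);O=np.array([589.8,-12.2,0])
P=lambda x,y,z:O+x*ex+y*ey+[0,0,z]
for n,q in(('top',None),('side',None),('wrist',s)):
    print(n,proj(n,np.array([P(85,130,12),P(85,-180,12),P(-85,-180,12),P(-85,130,12)]),q).round(1).tolist())
```

```text
top green [177.38359788 244.49206349] [[516.  356.7  10. ]]
side green [327.5 187. ] [[504.  369.9  10. ]]
top [[267.5, 192.3], [388.6, 162.4], [407.2, 227.1], [283.5, 258.2]]
side [[378.9, 233.2], [424.3, 315.1], [358.9, 331.5], [323.2, 244.6]]
wrist [[288.0, -57.6], [465.5, 264.0], [311.9, 346.8], [116.4, 64.9]]
```

View pics/c3.png

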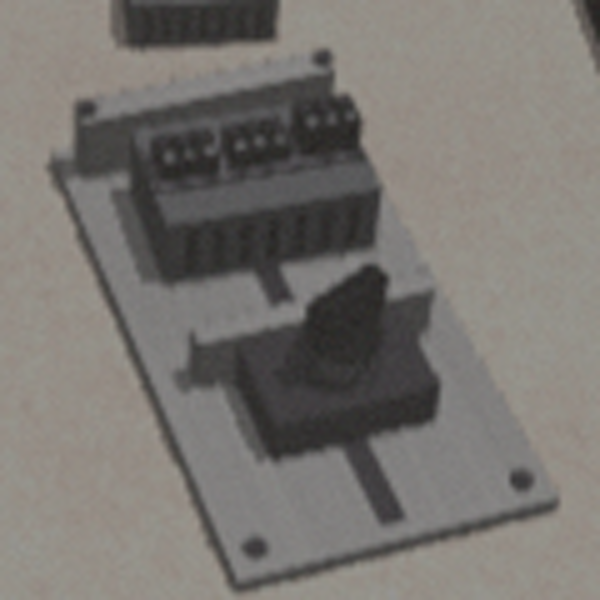

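The side crop puts the plate corners about 2–3 px right of what the top view predicts. That agrees with the wrist camera, so I'll trust the wrist for x. The proud plug is the +x one, at about (325,125) in the crop.

Run:
```python
from h import *
v=np.load('w1.npy');s=dict(tool_pos=v[:3],tcp_rot=v[3:])
th=np.radians(13.3);ex=np.array([np.cos(th),np.sin(th),0]);ey=np.array([-ex[1],ex[0],0]);O=np.array([589.8,-12.2,0])+8.8*ex+2*ey
def fx(p):p=p-O;return np.c_[p@ex,p@ey].round(1)
c=lambda u,v:[250+u/3.5,140+v/3.5]
print('jaw',fx(ray('wrist',[c(490,42),c(37,335),c(525,88),c(62,378)],49,s)))
print('block back',fx(ray('wrist',[c(555,330),c(255,508)],43,s)))
P=lambda x,y,z:O+x*ex+y*ey+[0,0,z]
jf=-52.5
for k in(0,.1,.2):
    a=.65-k;b=[]
    for sx,sy in((1,1),(1,-1),(-1,-1),(-1,1)):
        x,y=23*sx,7*sy;b.append(P(x*np.cos(a)-y*np.sin(a),jf-42+x*np.sin(a)+y*np.cos(a),99))
    q=proj('wrist',b,s);print(k,((q-[250,140])*3.5).round(0).tolist(), 'top',((proj('top',np.array(b)-8.8*ex)-[260,155])*5).round(0).tolist())
print('flange c',((proj('wrist',P(0,jf-42,70),s)-[250,140])*3.5))
print('knob',P(0,jf-42,88))
```

```text
jaw [[ 61.4 -48.4]
 [-62.  -52.6]
 [ 63.3 -61.4]
 [-62.8 -64.5]]
block back [[  42.7 -116.9]
 [ -42.5 -118.9]]
0 [[384.0, 308.0], [449.0, 333.0], [359.0, 532.0], [296.0, 509.0]] top [[479.0, 175.0], [497.0, 152.0], [576.0, 211.0], [557.0, 234.0]]
0.1 [[396.0, 310.0], [457.0, 341.0], [348.0, 530.0], [288.0, 502.0]] top [[481.0, 170.0], [502.0, 149.0], [574.0, 216.0], [553.0, 237.0]]
0.2 [[407.0, 312.0], [465.0, 349.0], [336.0, 528.0], [280.0, 494.0]] top [[483.0, 166.0], [506.0, 147.0], [571.0, 220.0], [548.0, 239.0]]
flange c [[361.30465605 377.61606523]]
knob [ 619.64357477 -100.19460804   88.        ]
```

Call:
apply_moves --pt "0 0 0 0 0 0.94 1" --pt "0 0 0 0 0 0.94 1" --pt "0 0 0 0 0 0.94 1" --pt "0 0 0 0 0 0.93 1" --pt "0 0 0 0 0 0.93 1" --pt "0 0 0 0 0 0.93 1" --pt "0 0 0 0 0 0.93 1" --pt "-0.27 1 0 0 0 0 1"

```text
time: 6.2
tool_pos: [618.6, -95.8, 245.3]
tcp_rot: [-180.0, -0.0, 42.3]
ft_force: [-0.3, 0.1, -0.1]
finger_gap: 85.3
grip_force: 0.0
```

Call:
apply_moves --pt "0 0 0.9 0 0 0 1" --pt "0 0 0.9 0 0 0 1" --pt "0 0 0.86 0 0 0 1" --pt "0 0 0 0 0 0 1"

```text
time: 6.7
tool_pos: [616.7, -96.7, 162.4]
tcp_rot: [-179.7, 0.2, 42.2]
ft_force: [-0.2, -0.2, 0.4]
finger_gap: 85.1
grip_force: 0.0
```

Run:
```python
from h import *
s=sense();im=snapshot('wrist')[:,:,::-1]
np.save('w2.npy',np.r_[s['tool_pos'],s['tcp_rot']])
g=(255*(im/255.)**0.5).astype(np.uint8);cv2.imwrite('pics/w2r.png',im);cv2.imwrite('pics/w2.png',g)
print(s['time'],s['tool_pos'],s['tcp_rot'],s['joint_pos'])
```

```text
6.7 [616.70884211 -96.69546425 162.36474646] [-179.72591008    0.1895125    42.20353211] [-1.36140874e+01  1.43695365e+01  8.62462225e+01 -2.82710760e-03
  7.97174561e+01  3.41833465e+01]
```

View pics/w2.png

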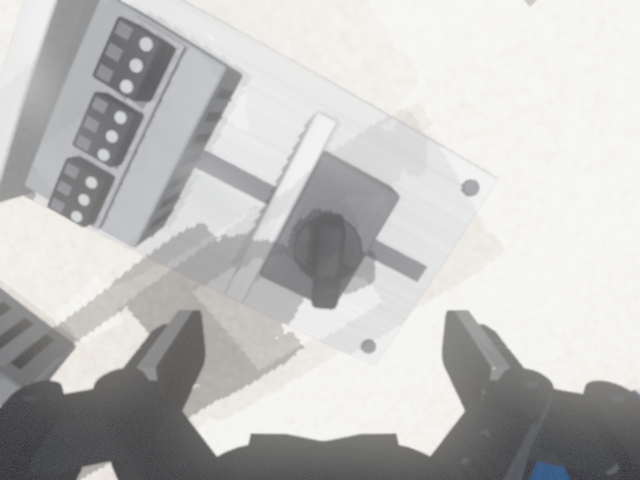

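The wrist view shows the bar nearly upright in the picture, from about (329,222) to (325,304), so it is almost aligned with the pads and close to the centre column.

Run:
```python
from h import *
v=np.load('w2.npy');s=dict(tool_pos=v[:3],tcp_rot=v[3:])
p=ray('wrist',[[329,222],[325,304],[312,303],[338,305]],99,s);T=tool(s)
print(p.round(1),((p-s['tool_pos'])@T).round(1))
h=np.degrees(np.arctan2(*(p[0]-p[1])[1::-1]));print(h)
# plate screws / corners and jaw
q=ray('wrist',[[497,180],[375,363]],12,s);d=q[0]-q[1];print(q.round(1),np.linalg.norm(d),np.degrees(np.arctan2(d[1],d[0])))
j=ray('wrist',[[317,112],[226,293],[338,118],[243,300]],49,s);print(j.round(1),[np.degrees(np.arctan2(*(a-b)[1::-1])) for a,b in((j[0],j[1]),(j[2],j[3]))])
```

```text
[[ 637.7  -81.8   99. ]
 [ 604.3 -109.5   99. ]
 [ 600.3 -104.2   99. ]
 [ 608.4 -114.8   99. ]] [[ 25.8   3.3  63.3]
 [-17.6   1.5  63.4]
 [-17.   -5.2  63.4]
 [-18.1   8.1  63.4]]
39.737864082840616
[[ 720.5 -162.9   12. ]
 [ 561.1 -201.9   12. ]] 164.1499910939327 13.736683642836857
[[670.9 -42.9  49. ]
 [548.9 -73.9  49. ]
 [676.4 -53.9  49. ]
 [552.5 -85.1  49. ]] [np.float64(14.253074526608533), np.float64(14.138547817939578)]
```

Call:
apply_moves --pt "0.09 0.09 0 0 0 0.5 1" --pt "0 0 0.8 0 0 0 1" --pt "0 0 0.8 0 0 0 1" --pt "0 0 0.75 0 0 0 1" --pt "0 0 0 0 0 0 1"

```text
time: 7.38
tool_pos: [621.9, -97.1, 94.5]
tcp_rot: [-179.9, 0.1, 39.9]
ft_force: [-0.3, -0.4, 0.6]
finger_gap: 85.1
grip_force: 0.0
```

Call:
apply_moves --pt "0 0 0.15 0 0 0 1" --pt "0 0 0 0 0 0 0" --pt "0 0 0 0 0 0 0" --pt "0 0 0 0 0 0 0" --pt "0 0 0 0 0 0 0" --pt "0 0 0 0 0 0 0" --grip_force 50

```text
time: 8.12
tool_pos: [622.5, -97.3, 90.8]
tcp_rot: [-180.0, 0.0, 39.9]
ft_force: [-2.7, -0.1, 3.7]
finger_gap: 12.6
grip_force: 50.5
```

Call:
apply_moves --pt "0.145 -0.3 0 0 0 0 0" --pt "0.145 -0.3 0 0 0 0 0" --pt "0.145 -0.3 0 0 0 0 0" --pt "0.145 -0.3 0 0 0 0 0" --pt "0.145 -0.3 0 0 0 0 0" --pt "0.145 -0.3 0 0 0 0 0" --grip_force 50

```text
time: 8.88
tool_pos: [607.9, -38.7, 90.8]
tcp_rot: [179.9, 0.0, 39.9]
ft_force: [-2.7, -5.2, 4.0]
finger_gap: 12.7
grip_force: 50.7
```

Call:
apply_moves --pt "0.073 -0.15 0 0 0 0 0" --pt "0.073 -0.15 0 0 0 0 0" --pt "0.036 -0.075 0 0 0 0 0" --pt "0 0 0 0 0 0 0"

```text
time: 9.38
tool_pos: [604.9, -26.5, 90.8]
tcp_rot: [180.0, 0.0, 39.9]
ft_force: [-2.9, -3.0, 5.3]
finger_gap: 13.1
grip_force: 50.8
```

Call:
apply_moves --pt "0.03 -0.06 0 0 0 0 0" --pt "0.03 -0.06 0 0 0 0 0" --pt "0 0 0 0 0 0 0"

```text
time: 9.75
tool_pos: [604.0, -23.1, 90.8]
tcp_rot: [179.9, 0.0, 39.9]
ft_force: [-1.9, -5.8, 4.8]
finger_gap: 13.2
grip_force: 50.7
```

Call:
apply_moves --pt "0.03 -0.06 0 0 0 0 0" --pt "0 0 0 0 0 0 0"

```text
time: 10.0
tool_pos: [604.1, -22.8, 90.9]
tcp_rot: [179.8, 0.1, 39.8]
ft_force: [0.1, -12.4, 2.9]
finger_gap: 13.0
grip_force: 50.1
```

Call:
apply_moves --pt "0.02 -0.05 0 0 0 0 0" --pt "0.0 0.0 0 0 0 0 0"

```text
time: 10.25
tool_pos: [604.0, -22.6, 90.9]
tcp_rot: [179.7, 0.1, 39.8]
ft_force: [4.1, -18.4, -0.8]
finger_gap: 12.8
grip_force: 49.8
```

Run:
```python
from h import *
s=sense();print(s['time'],s['ft_force'],s['wrist_torque'],s['joint_pos'][5])
a=snapshot('wrist')[:,:,::-1];b=snapshot('side')[:,:,::-1]
g=lambda i:(255*(i/255.)**0.6).astype(np.uint8)
c=cv2.resize(g(b)[215:335,315:435],(480,480),interpolation=cv2.INTER_CUBIC)
cv2.imwrite('pics/w3.png',np.hstack([cv2.resize(g(a),(320,240)),cv2.resize(c,(240,240))]) if 0 else np.hstack([cv2.resize(g(a),(420,480)),c])[:, :800])
```

```text
10.25 [  4.12592514 -18.42775567  -0.76199889] [-2.94027406 -0.55817086 -0.02519843] 43.442392307235416
```

View pics/w3.png

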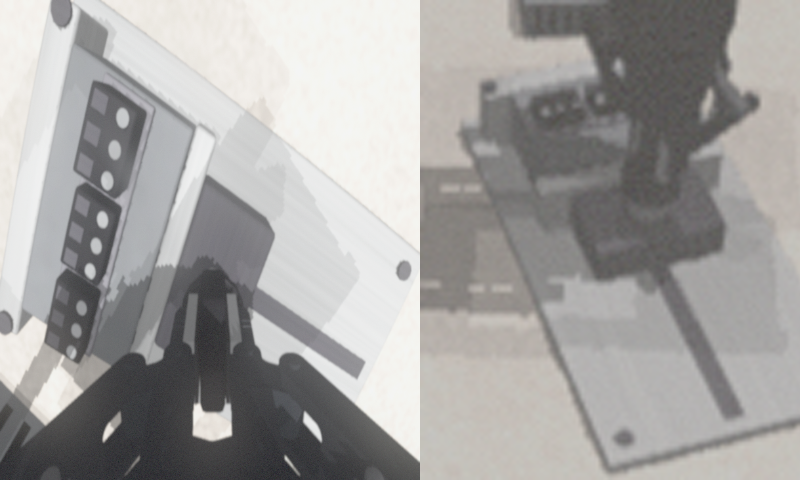

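Jaw, module and fence appear closed up and square in both views. Now I'll turn the knob clockwise in steps and watch the force.

Call:
apply_moves --pt "0 0 0 0 0 0.8 0" --pt "0 0 0 0 0 0.8 0" --pt "0 0 0 0 0 0.8 0" --pt "0 0 0 0 0 0.8 0"

```text
time: 10.85
tool_pos: [604.6, -23.7, 90.9]
tcp_rot: [179.5, -0.0, 25.0]
ft_force: [6.6, -23.7, -3.5]
finger_gap: 13.0
grip_force: 49.4
```

Call:
apply_moves --pt "0 0 0 0 0 0.8 0" --pt "0 0 0 0 0 0.8 0" --pt "0 0 0 0 0 0.8 0" --pt "0 0 0 0 0 0.8 0"

```text
time: 11.35
tool_pos: [605.0, -24.9, 91.0]
tcp_rot: [179.5, -0.2, 10.3]
ft_force: [8.8, -28.2, -6.0]
finger_gap: 13.0
grip_force: 49.3
```

Call:
apply_moves --pt "0 0.03 0 0 0 0.8 0" --pt "0 0 0 0 0 0.8 0" --pt "0 0 0 0 0 0.8 0" --pt "0 0 0 0 0 0.8 0"

```text
time: 11.85
tool_pos: [605.1, -26.2, 91.0]
tcp_rot: [179.5, -0.3, -4.3]
ft_force: [8.0, -30.1, -5.2]
finger_gap: 12.7
grip_force: 49.3
```

Call:
apply_moves --pt "0 0.04 0 0 0 0.8 0" --pt "0 0 0 0 0 0.8 0" --pt "0 0 0 0 0 0.8 0" --pt "0 0 0 0 0 0.8 0"

```text
time: 12.35
tool_pos: [604.9, -27.6, 91.1]
tcp_rot: [179.6, -0.4, -19.0]
ft_force: [5.3, -31.3, -2.9]
finger_gap: 12.9
grip_force: 49.6
```

```bash
python3 -c "
from h import *
s=sense();print(s['wrist_torque'],s['ft_force'])"
```

```text
[-5.20783344 -1.02268616  0.25339228] [  5.29134148 -31.28876642  -2.90990699]
```

Call:
apply_moves --pt "0 0.03 0 0 0 0.6 0" --pt "0 0 0 0 0 0.6 0" --pt "0 0 0 0 0 0 0"

```text
time: 12.72
tool_pos: [604.7, -28.0, 91.1]
tcp_rot: [179.6, -0.5, -24.4]
ft_force: [6.9, -28.9, -3.6]
finger_gap: 12.9
grip_force: 49.9
```

```bash
python3 -c "
from h import *
s=sense();print(s['wrist_torque'],s['ft_force'],s['tcp_rot'])"
```

```text
[-4.76738625 -1.23301639  0.75871622] [  6.86913075 -28.92415566  -3.63332839] [179.63958254  -0.45537355 -24.39440628]
```

Wrist moment is 0.76 N m at yaw -24.4°, so the knob is at its stop. Release and lift.

Call:
apply_moves --pt "0 0 0 0 0 0 0.4" --pt "0 0 0 0 0 0 0.4" --pt "0 0 0 0 0 0 0.4" --pt "0 0 -0.8 0 0 0 0.4" --pt "0 0 -1 0 0 0 0.4" --pt "0 0 -1 0 0 0 0.2" --pt "0 0 -1 0 0 0 0" --pt "0 0 -1 0 0 0 0"

```text
time: 13.72
tool_pos: [602.7, -21.7, 235.3]
tcp_rot: [-180.0, 0.0, -24.3]
ft_force: [0.4, 0.5, 0.8]
finger_gap: 0.3
grip_force: 0.0
```

Call:
apply_moves --pt "0 0 0 0 0 0 0" --pt "0 0 0 0 0 0 0"

```text
time: 13.98
tool_pos: [602.5, -22.0, 233.6]
tcp_rot: [180.0, 0.1, -24.3]
ft_force: [0.1, -0.6, -0.0]
finger_gap: 0.1
grip_force: 0.0
```

Run:
```python
from h import *
s=sense();im=snapshot('wrist')[:,:,::-1]
np.save('w4.npy',np.r_[s['tool_pos'],s['tcp_rot']])
g=(255*(im/255.)**0.6).astype(np.uint8);cv2.imwrite('pics/w4.png',g)
print(s['time'],s['tool_pos'],s['tcp_rot'],s['joint_pos'],s['ft_force'],s['finger_gap'])
```

```text
13.975 [602.51068603 -22.04099785 233.56680891] [ 1.79995689e+02  5.42404430e-02 -2.42843007e+01] [-6.97355565e+00  8.27254332e+00  8.56165605e+01  1.20510007e-02
  8.61639626e+01  1.07309931e+02] [ 0.11691528 -0.63653161 -0.02424519] 0.10689712707421575
```

View pics/w4.png

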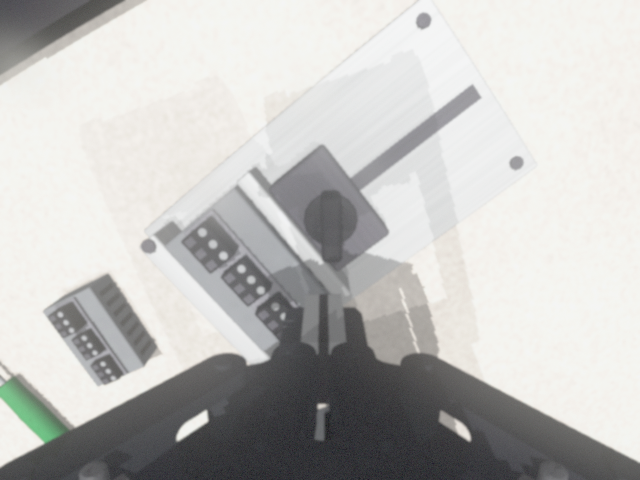

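The wrist view shows the plugs at about (210,243), which is the proud +x one, then (246,279) and (278,312). The knob bar runs from (330,192) to (331,262), jaw and fence are tight on the module, and the gripper is shut and clear.

Run:
```python
from h import *
v=np.load('w4.npy');s=dict(tool_pos=v[:3],tcp_rot=v[3:]);T=tool(s)
p=ray('wrist',[[210,243]],84,s);q=ray('wrist',[[246,279],[278,312]],77,s);k=ray('wrist',[[330,192],[331,262]],99,s)
j=ray('wrist',[[247,168],[343,297]],49,s);f=ray('wrist',[[148,240],[270,362]],58,s)
print(p,q,k,k.mean(0),j);d=p[0]-q[0];print('spacing',np.hypot(*d[:2]),np.degrees(np.arctan2(d[1],d[0])))
th=np.radians(14);ex=np.array([np.cos(th),np.sin(th),0]);ey=np.array([-ex[1],ex[0],0])
print('from knob in fixture axes',(p-k.mean(0))@ex,(p-k.mean(0))@ey,'bar heading',np.degrees(np.arctan2(*(k[0]-k[1])[1::-1])))
print('tool delta',((p-s['tool_pos'])@T).round(1))
```

```text
[[624.54576731  56.76333879  84.        ]] [[587.47753014  48.55353483  77.        ]
 [553.17005067  38.8067556   77.        ]] [[625.41432167 -36.52649306  99.        ]
 [581.31742641 -17.61900002  99.        ]] [603.36587404 -27.07274654  99.        ] [[659.2809387   16.09706612  49.        ]
 [531.66526799  -7.56873283  49.        ]]
spacing 37.96649955078366 12.488174406215727
from knob in fixture axes [40.83254461] [76.22191538] bar heading -23.208275507505466
tool delta [[-12.2 -80.9 149.6]]
```

Call:
apply_moves --pt "0 0 0 0 0 -1 0" --pt "0 0 0 0 0 -1 0" --pt "0 0 0 0 0 -1 0" --pt "0 0 0 0 0 -1 0" --pt "0 0 0 0 0 -1 0" --pt "0 0 0 0 0 -1 0" --pt "0 0 0 0 0 -1 0" --pt "0 0 0 0 0 -1 0"

```text
time: 15.02
tool_pos: [602.0, -22.3, 232.4]
tcp_rot: [-179.9, 0.2, 12.5]
ft_force: [0.3, 0.2, 0.9]
finger_gap: -0.1
grip_force: 0.0
```

Call:
apply_moves --pt "0.66 -0.8 0 0 0 0 0" --pt "0.66 -0.8 0 0 0 0 0" --pt "0 -0.8 0 0 0 0 0" --pt "0 0 1 0 0 0 0" --pt "0 0 1 0 0 0 0" --pt "0 0 1 0 0 0 0" --pt "0 0 0 0 0 0 0" --pt "0 0 0 0 0 0 0"

```text
time: 16.02
tool_pos: [626.1, 56.4, 145.4]
tcp_rot: [180.0, -0.0, 12.4]
ft_force: [-0.3, -0.0, 0.1]
finger_gap: 0.4
grip_force: 0.0
```

Run:
```python
from h import *
s=sense();im=snapshot('wrist')[:,:,::-1]
cv2.imwrite('pics/w5.png',(255*(im/255.)**0.6).astype(np.uint8))
tip=s['tool_pos']+tool(s)@[0,0,14]
P=np.array([623.5,57.8,84])
print(s['tool_pos'],s['tcp_rot'],s['ft_force'],'err',(P-s['tool_pos'])@tool(s),proj('wrist',[P,tip],s))
```

```text
[626.11160194  56.42751453 145.36467025] [ 1.79994149e+02 -2.15841860e-02  1.23609358e+01] [-0.25564025 -0.02790184  0.08579119] err [-2.2803707  -1.90599931 61.36362125] [[319.47654568 278.05782402]
 [323.52429322 319.82542393]]
```

View pics/w5.png

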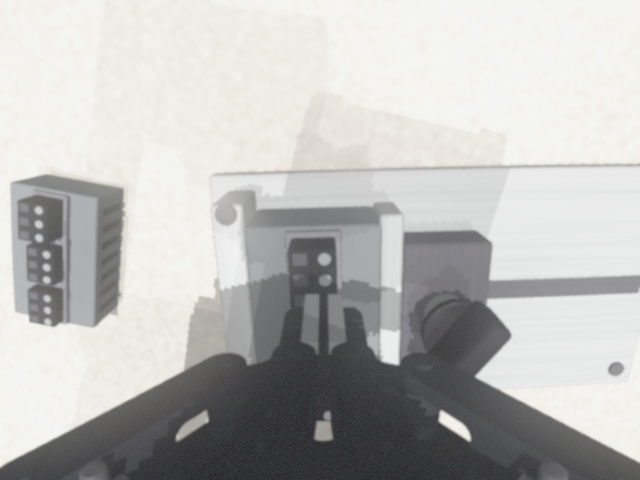

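The proud plug is at columns 290–336 with its far edge near row 245. That puts its centre near column 313, about 4.5 mm to the left of the tool axis. I'll correct for that and go down.

Call:
apply_moves --pt "-0.07 -0.15 0 0 0 0 0" --pt "0 0 0.7 0 0 0 0" --pt "0 0 0.6 0 0 0 0" --pt "0 0 0 0 0 0 0"

```text
time: 16.58
tool_pos: [620.8, 60.1, 101.9]
tcp_rot: [-179.9, 0.3, 12.4]
ft_force: [0.8, 0.5, 0.7]
finger_gap: 0.3
grip_force: 0.0
```

Call:
apply_moves --pt "0 0 0.1 0 0 0 0" --pt "0 0 0.1 0 0 0 0" --pt "0 0 0 0 0 0 0"

```text
time: 16.95
tool_pos: [623.4, 60.2, 99.8]
tcp_rot: [180.0, -0.0, 12.3]
ft_force: [0.7, -0.2, 0.1]
finger_gap: -0.1
grip_force: 0.0
```

Call:
apply_moves --pt "0 0 0.1 0 0 0 0" --pt "0 0 0.1 0 0 0 0" --pt "0 0 0 0 0 0 0"

```text
time: 17.32
tool_pos: [623.6, 60.2, 94.3]
tcp_rot: [180.0, -0.1, 12.4]
ft_force: [-1.7, -0.4, 4.5]
finger_gap: -0.2
grip_force: 2.0
```

Call:
apply_moves --pt "0 0 0.07 0 0 0 0" --pt "0 0 0 0 0 0 0"

```text
time: 17.58
tool_pos: [623.6, 60.2, 92.3]
tcp_rot: [180.0, -0.1, 12.4]
ft_force: [-1.1, -0.5, 5.5]
finger_gap: -0.1
grip_force: 2.4
```

Pressing has started. I'll continue until the force rises sharply.

Call:
apply_moves --pt "0 0 0.06 0 0 0 0" --pt "0 0 0.06 0 0 0 0" --pt "0 0 0 0 0 0 0"

```text
time: 17.95
tool_pos: [623.9, 60.2, 90.9]
tcp_rot: [180.0, -0.1, 12.4]
ft_force: [-10.0, -1.0, 19.5]
finger_gap: -0.3
grip_force: 10.1
```

Call:
apply_moves --pt "0 0 0.04 0 0 0 0" --pt "0 0 0 0 0 0 0"

```text
time: 18.2
tool_pos: [624.0, 60.2, 90.8]
tcp_rot: [180.0, -0.1, 12.4]
ft_force: [-13.8, -1.2, 28.3]
finger_gap: -0.1
grip_force: 13.9
```

Hard stop with the tip at 76.8 mm; home is 77 mm. Lift off and check.

Call:
apply_moves --pt "0 0 -0.5 0 0 0 0" --pt "0 0 -1 0 0 0 0" --pt "0 0 -1 0 0 0 0" --pt "0 0 -1 0 0 0 0" --pt "-1 0 -1 0 0 0 0" --pt "-1 0 -1 0 0 0 0" --pt "-1 0 0 0 0 0 0" --pt "0 0 0 0 0 0 0"

```text
time: 19.2
tool_pos: [534.3, 40.7, 252.3]
tcp_rot: [180.0, -0.1, 12.3]
ft_force: [-0.3, 0.6, 0.5]
finger_gap: 0.2
grip_force: 0.0
```

Run:
```python
from h import *
s=sense();print(s['time'],s['tool_pos'],s['ft_force'])
im=snapshot('wrist')[:,:,::-1]
cv2.imwrite('pics/w6.png',(255*(im/255.)**0.6).astype(np.uint8)[:, 100:])
```

```text
19.2 [534.34311363  40.72466326 252.3028819 ] [-0.30956689  0.63394893  0.46437586]
```

View pics/w6.png

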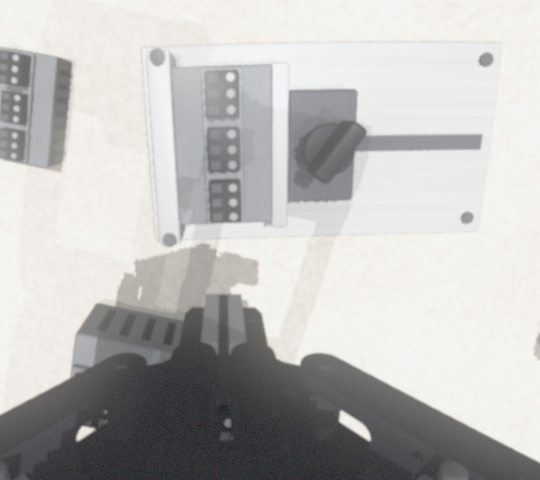

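The module sits square and tight between fence (column ~175) and jaw (column ~273). The knob is at its stop, the three plugs at (222,95), (224,150) and (226,200) look level, and the arm is clear.

```bash
python3 -c "
from bench import *
print(hand_in())"
```

```text
the job is handed in; nothing more can be done
None
```

I handed the job in at about 19 s: the module is clamped square with no visible gap, the knob is at its stop, the plug reached its hard stop at the home height, and I didn't touch the bystanders; no verdict came back.

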